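# Shift the wheel drive into third

### The arm

A 7-joint arm with a two-finger parallel gripper is mounted at the origin on the work surface. World frame = base frame: x ahead of the robot, y to its left, z up, the work surface at z = 0. Lengths are in m, angles in rad, forces in N, time in s.
With the tool pointing down it reaches from about 0.425 to 0.95 m from the base axis. Payload 16.7 kg.
Tool frame: the origin (TCP) lies on the centre line of the jaws, within the pads' length; the fingertips stand 25 mm ahead of it and the grasp point (between the pads) lies 6 mm ahead of it; x points along the fingers, y is the direction in which the jaws open and shut, and the axes are right-handed (so a half turn about x gives the same grasp; the last joint's range is limited). The gripper opens to 94 mm and grips with 3 to 60 N. Pads are 16 mm wide; open, the fingers measure 119 mm over their backs; the gripper's body (75 mm by 177 mm) begins 78 mm behind the grasp point.
Start: joints at [-1.298, 0.426, 0.074, 1.606, -0.034, 1.111, -0.067], TCP at [0.276, 0.616, 0.21] pointing down, gripper open.
Joint ranges: [-2.85, 2.85], [-0.5, 2.14], [-1.23, 1.37], [0.21, 2.46], [-1.02, 4.16], [0.16, 2.05], [-2.73, 2.73]. Speed limits (rad/s): [1.89, 1.89, 2.39, 2.39, 3.01, 3.01, 3.01].

### API

Orientations are given as a unit quaternion [x, y, z, w].
In Python, from bench import ctrl, eyes, ticket gives the robot as it stands. The module is installed in compiled form; this text tells all that it offers.
- The arm moves only by the tool move_arm, never from a script. Its argument "deltas" is a list of rows, each a list of 3 entries, a list of its own where there are three numbers: the finger opening in m, from 0 to 0.094, then the shift along the world's x, y, z in m, then the turn, a rotation vector about the world's x, y, z in degrees. A call has 1 to 8 rows; each row is the pose to reach, as a shift and turn from the pose measured when the call began; what a row does not reach only later rows make up. A row lasts 1/10 s, in which the tool goes at most 50 mm and 8.59 degrees, less where a joint would pass 70% of its speed; a pose out of reach is approached as far as the arm can. A call with a gripper value outside its range is refused whole. The fingers move at their own pace and stop on an object; the grip force is fixed at half the most. Time passes only in rows, so rows that repeat a pose let the fingers close. It gives the time, the measured TCP pose, the force and the opening at its end, in the units of the state.
- ctrl.get_obs(): the state, without advancing time (a new reading comes with each control period).
- eyes.get_image(name): name is "scene" or "side" or "wrist"; returns the picture (420x560x3 uint8, red, green, blue); there is no depth.
- eyes.calibration(name): a dict with "intrinsics" (3x3 intrinsics, pixels), "eye" and "orientation" of the camera in the world. Camera axes: x right, y down, z forward; pixel columns grow to the right and rows downward; lengths in m; the calibration is good to about 2 mm. A picture is of the moment at which its call begins: read the wrist's pose just before it. calibration takes no time and is no camera call; for the wrist camera it gives the pose at the moment of the call.
- ticket.hand_in(): hands the job in, once; it reports no verdict.
Trained networks look in the newest picture that a camera, given by its name, has taken for a name from the list of things; names that differ only in an ending like _2 or _b are one class to them, and where a whole thing is asked for, a point or a joint stands for the part that bears it (a point fixed in the world has none). Each returns a list of dicts, best first, with "conf" (0 to 1); they miss things now and then, are a little off and sometimes report something else, mostly with a low value. They report only what shows in the picture. A call takes as long as a camera call.
- eyes.boxes_of(name, camera): "position" ([column, row] in pixels, amid what is visible of it).
The state is a dict: "clock": time; "q": joint angles; "joint_velocities": joint speeds; "effort": joint torques, N m; "tcp_pos": TCP position; "orientation": TCP orientation; "contact_force": force on the tool from outside, world axes, zero at the start; "ft_torque": the same for the moment, N m; "opening": opening from 0.0 (shut) to 1.0 (fully open).
Only numpy, scipy, OpenCV 4.12 (cv2) and the standard library are available. Lean on these libraries where they do the work, as an engineer would, in place of code of your own. Each camera call takes 0.05 s, during which the arm holds its last target. There are 200 camera calls.

### The job

The grey gear selector on the pottery bench has a lever standing in an H-shaped gate, now somewhere in the left-hand leg of the H (seen from the robot). With the fingertips, push the lever's knob to the cross channel, across to the right, then forward (away from the robot) fully home into the third slot, the far right one, without ever shifting into the near right slot. Only push: do not pull the knob up, leave the pots and tools around it where they stand, and finish clear of everything.

Things in the scene. Friction and masses are not known exactly. Their poses are not given: they have to be found in the camera images.
- selector: grey gear selector fixed to the bench: casing 200 (x) x 260 (y) x 108 mm, on it a 100 mm square steel gate plate, upper face 118 mm above the bench. Origin: centre of the underside, on the bench, below the middle of the H. x points forward (away from the robot), y left, z up; turned up to 20 degrees about z. A 90 mm disc and shaft stick out 90 mm from its right side, up to 95 mm high
- gate_centre (a point): middle of the H gate, on the plate's upper face; axes as the selector's. Two legs along x, 22 mm left and right of the centre (15 mm wide, reaching 31 mm forward and back), joined by a 14 mm wide cross channel along y through the centre; inner corners rounded. Slots: first far left, second near left, third far right, fourth near right
- third_slot_end (a point): point on the plate's upper face where the lever's stem stands when fully home in the third slot (far right): 24.5 mm forward and 22 mm right of gate_centre
- knob_mid (a point): centre of the black barrel knob (32 mm in diameter, 50 mm tall) on a 10 mm stem; z runs up the stem. The lever tilts about a pivot 30 mm above the selector's origin. With a = lever_across, f = lever_fore, this point is at x = 0.160 sin f, y = -0.160 cos f sin a, z = 0.030 + 0.160 cos f cos a (m) in the selector's frame: 190 mm above the bench when upright
- lever_fore (a joint): forward tilt of the lever (rad): 0 in the cross channel, +0.28 fully home in a far slot (first or third), -0.28 fully home in a near slot. Free within +-0.025 when in the cross channel. It stays where it is left; about 2 N at the knob moves it
- lever_across (a joint): sideways tilt of the lever (rad): -0.26 in the left leg, +0.26 in the right leg (stops). It stays where it is left; about 2 N at the knob moves it
- knob_lift (a joint): how far the knob is pulled up along the stem (m): 0 down, 0.015 at most. A spring holds it down with about 9 N. It must stay down (under 0.009)
- test_cup: small clay cup, 44 mm wide, 42 mm tall, standing on the casing's near left corner (108 mm above the bench), open end up; origin at the centre of its underside. Leave alone
- orange_beaker: orange plastic beaker, 76 mm wide, 95 mm tall, to the right of the selector; origin at the centre of its underside. Leave alone
- clay_jar: round clay jar, 86 mm wide, 74 mm tall, to the left of the selector; origin at the centre of its underside. Leave alone
- wood_rib: flat wooden throwing rib lying on the bench, 100 x 45 x 12 mm; origin at the centre of its underside. Leave alone
- tea_bowl: clay tea bowl, 110 mm wide, 55 mm tall, beyond the selector; origin at the centre of its underside. Leave alone
- clay_brush: brush lying on the bench, towards the right of the robot; origin at the underside of its middle. Leave alone
- glaze_jar: amber glass jar with white cap, 64 mm wide, 85 mm tall; origin at the centre of its underside. Leave alone

How it is judged:
By the outcome, as a careful person would: the job done as asked, in the order asked, and still so for the second after the job is handed in, with the robot touching nothing.
It also fails if it takes over 64 s, if anything falls off the work surface, if the arm or the gripper's body presses on something with over 40 N, if the wrist force passes 120 N, or if a joint passes its speed limit or range.

## Working session

There is one attempt and no reset: what is moved stays moved. The work goes in short steps, Python scripts to look and compute and a tool call to move; the robot and the scene stay as the last step left them, time stands still between calls to the robot, and variables do not carry over. Pictures are saved under pics/ and viewed, about 8 in all and at most 12, crops included, and the job is handed in when it is done.

Besides the shell and the picture viewer there is one more tool, called after "Call:" by a JSON object that holds its "name" and its "arguments". move_arm: Moves the arm, as the interface text tells. Its arguments: {"type":"object","properties":{"deltas":{"type":"array","items":{"type":"array"}}},"required":["deltas"]}

```bash
mkdir -p pics; python3 - <<'E'
from bench import ctrl,eyes
import cv2,numpy as np
o=ctrl.get_obs();print(o)
ims=[]
for n in("scene","side"):
    im=eyes.get_image(n);cv2.imwrite(f"pics/{n}0.png",im[:,:,::-1])
    c=eyes.calibration(n);print(n,c)
    for t in("selector","gate_centre","third_slot_end","knob_mid","test_cup","orange_beaker","clay_jar","glaze_jar","tea_bowl"):
        print(t,[(np.round(b["position"],1).tolist(),round(b["conf"],2)) for b in eyes.boxes_of(t,n)[:3]])
E
```

```text
{'clock': 0.0, 'q': array([-1.29851551,  0.42674413,  0.07388061,  1.60662812, -0.03411687,
        1.11079989, -0.06707161]), 'joint_velocities': array([ 4.98941319e-05,  5.57308621e-04,  2.84204151e-05,  8.46878024e-04,
       -1.11536278e-03, -9.09031042e-05, -1.32262942e-03]), 'effort': array([-7.43006276e-04, -9.35841393e+01,  3.66619930e+00, -4.54171085e+01,
       -4.88968345e-02,  1.99964008e-02,  7.51657058e-05]), 'tcp_pos': array([0.27619445, 0.61541708, 0.2097591 ]), 'orientation': array([ 0.14757051,  0.69150202, -0.14849429,  0.69137352]), 'contact_force': array([0.27592168, 0.007261  , 0.21226036]), 'ft_torque': array([-0.02015706, -0.00877175, -0.00288513]), 'opening': 1.0017187787013695}
scene {'intrinsics': array([[418.18200068,   0.        , 276.11391405],
       [  0.        , 418.18200068, 215.43534382],
       [  0.        ,   0.        ,   1.        ]]), 'eye': array([1.34321936, 0.0775811 , 0.76347472]), 'orientation': array([ 0.626151  ,  0.64536399, -0.30539149, -0.31333095])}
selector [([217.0, 231.6], 0.66)]
gate_centre [([217.5, 233.8], 0.97)]
third_slot_e
[... 330 characters left out ...]
rray([[517.16597692,   0.        , 280.77424155],
       [  0.        , 517.16597692, 206.81289796],
       [  0.        ,   0.        ,   1.        ]]), 'eye': array([ 0.29077422, -1.01749915,  1.02867882]), 'orientation': array([ 0.89744625, -0.11064222,  0.04490756, -0.42465497])}
selector [([286.9, 268.2], 0.67)]
gate_centre [([287.9, 264.9], 0.82)]
third_slot_end [([286.7, 267.5], 0.64)]
knob_mid [([271.1, 207.8], 0.54)]
test_cup [([258.5, 207.2], 0.54)]
orange_beaker [([307.9, 350.6], 0.67), ([348.7, 275.2], 0.32)]
clay_jar [([296.9, 201.3], 0.72)]
glaze_jar [([191.2, 200.4], 0.67), ([198.7, 163.5], 0.57)]
tea_bowl [([349.0, 278.8], 0.55), ([289.2, 266.9], 0.3), ([192.0, 199.9], 0.24)]
```

```bash
python3 - <<'E'
import cv2
for n,(x,y,w,h) in {"scene":(80,130,280,200),"side":(160,130,240,260)}.items():
    im=cv2.imread(f"pics/{n}0.png")[y:y+h,x:x+w];s=min(800/w,600/h)
    cv2.imwrite(f"pics/{n}0c.png",cv2.resize(im,None,fx=s,fy=s,interpolation=cv2.INTER_CUBIC));print(n,s)
E
```

```text
scene 2.857142857142857
side 2.3076923076923075
```

View pics/scene0c.png

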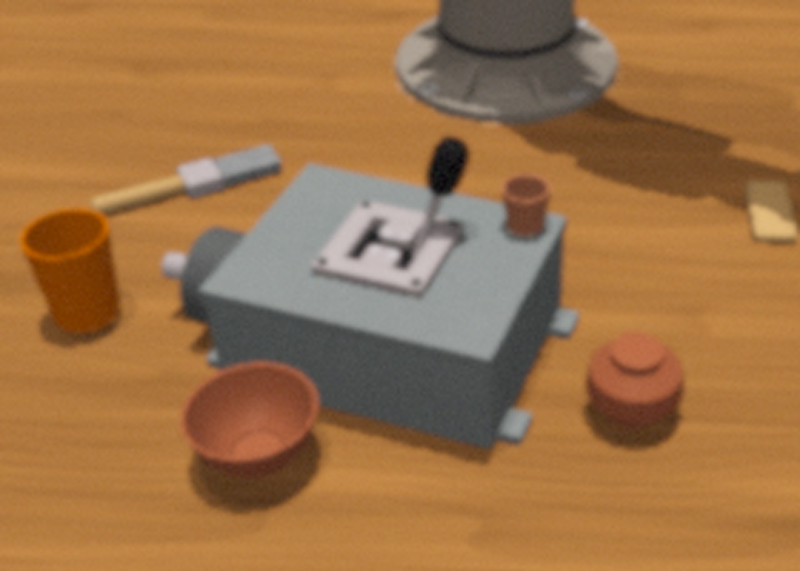

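View pics/side0c.png

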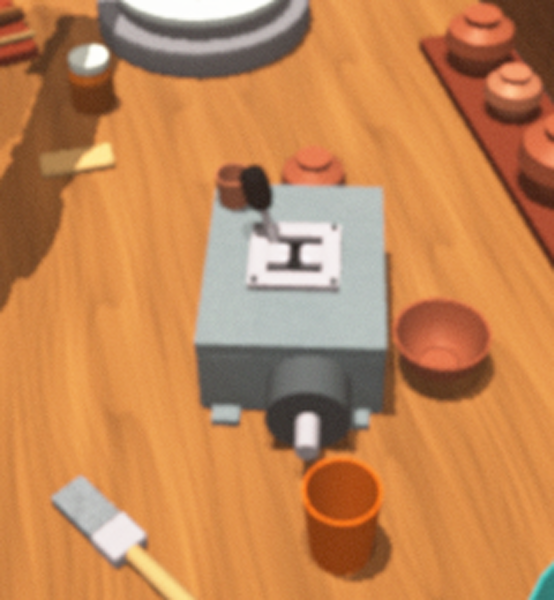

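The scene crop shows the casing, the white gate plate around (385,247) and the black knob at (447,167). The knob leans left and towards the robot, and the cup stands near left at (526,205). The side crop shows the same: knob at (257,187), plate around (295,255). I'll fit the selector pose and lever angles to these corners.

```bash
cat > h.py <<'E'
import numpy as np
from scipy.spatial.transform import Rotation as R
from scipy.optimize import least_squares
def proj(c,p):
    q=R.from_quat(c["orientation"]).inv().apply(np.atleast_2d(p)-c["eye"])@c["intrinsics"].T
    return q[:,:2]/q[:,2:]
def ray(c,uv):
    d=np.linalg.inv(c["intrinsics"])@[uv[0],uv[1],1]
    return R.from_quat(c["orientation"]).apply(d)
def onz(c,uv,z):
    d=ray(c,uv);return c["eye"]+d*(z-c["eye"][2])/d[2]
def knob(a,f,L=.16):return np.array([L*np.sin(f),-L*np.cos(f)*np.sin(a),.03+L*np.cos(f)*np.cos(a)])
def s2w(P,p):return np.atleast_2d(R.from_euler('z',P[2]).apply(p))+[P[0],P[1],0]
E
python3 - <<'E'
from h import *
from bench import eyes,ctrl
cs,cd=eyes.calibration("scene"),eyes.calibration("side")
C=np.array([[-.1,-.13,.108],[-.1,.13,.108],[.1,.13,.108],[.1,-.13,.108],[-.05,-.05,.118],[-.05,.05,.118],[.05,.05,.118],[.05,-.05,.118]])
us=np.array([[312,165],[565,218],[492,357],[205,290],[365,202],[460,225],[420,293],[315,270]])/2.857+[80,130]
ud=np.array([[198,345],[213,187],[383,187],[387,345],[248,288],[251,223],[340,223],[340,289]])/2.3077+[160,130]
r=lambda P:np.r_[(proj(cs,s2w(P,C))-us).ravel(),(proj(cd,s2w(P,C))-ud).ravel()]
s=least_squares(r,[.6,0,0],loss='soft_l1');P=s.x;print(P,np.degrees(P[2]),np.round(s.fun.reshape(-1,2),1).tolist())
ks=np.array([447,167])/2.857+[80,130];kd=np.array([257,187])/2.3077+[160,130]
for w in("both","s","d"):
    g=lambda a:np.r_[(proj(cs,s2w(P,knob(*a)))-ks)[0]*(w!="d"),(proj(cd,s2w(P,knob(*a)))-kd)[0]*(w!="s")]
    s=least_squares(g,[-.2,-.1]);print(w,s.x,s.fun,s2w(P,knob(*s.x)))
np.save("P.npy",P)
for n,uv,z in(("test_cup",(265.4,201.2),.129),("beaker",(106.9,223.2),.05),("jar",(301.8,262.3),.037),("bowl",(168.2,277.4),.027)):print(n,onz(cs,uv,z))
print("cup side",onz(cd,(258.5,207.2),.129))
for n,p in dict(u=knob(0.,0.),la=knob(-.26,0.),ra=knob(.26,0.),end=knob(.26,.28)).items():print(n,s2w(P,p))
print(R.from_quat(ctrl.get_obs()["orientation"]).as_matrix())
E
```

```text
[ 0.52701974 -0.07261144 -0.27693629] -15.867280416281849 [[-1.6, -0.1], [0.2, -0.5], [0.2, 1.2], [-2.0, 0.9], [-1.3, -0.3], [1.4, -1.0], [0.6, -0.7], [-1.1, -1.1], [-1.2, -0.5], [0.9, -1.3], [-0.8, -0.3], [0.5, 1.1], [-0.2, -1.9], [0.7, -0.3], [-0.1, 0.3], [-0.1, -1.6]]
both [-0.25567032 -0.27045726] [0.04588728 0.26912248 0.00701917 0.35646942] [[ 0.49656183 -0.02341737  0.17917191]]
s [-0.25191444 -0.27925004] [-1.98383532e-11  8.47535375e-11 -0.00000000e+00  0.00000000e+00] [[ 0.49508011 -0.0236779   0.17894754]]
d [-0.27029119 -0.27140591] [ 0.00000000e+00  0.00000000e+00 -2.04636308e-12  2.17596607e-10] [[ 0.49701334 -0.02129398  0.17854674]]
test_cup [0.47632831 0.04708681 0.129     ]
beaker [ 0.48841504 -0.37427395  0.05      ]
jar [0.60123918 0.1424891  0.037     ]
bowl [ 0.65546331 -0.1768164   0.027     ]
cup side [0.47857101 0.06160862 0.129     ]
u [[ 0.52701974 -0.07261144  0.19      ]]
la [[ 0.53826588 -0.03304581  0.1846224 ]]
ra [[ 0.5157736  -0.11217706  0.1846224 ]]
end [[ 0.55874371 -0.12272554  0.1786007 ]]
[[-5.05727536e-05  4.09451619e-01  9.12331831e-01]
 [ 2.24302272e-05  9.12331832e-01 -4.09451618e-01]
 [-9.99999998e-01 -2.43285595e-07 -5.53232258e-05]]
```

The fit is good to about 1 px: yaw -15.9°, centre (0.527,-0.073), lever home in the near left slot. I'll close the fingers and travel high to a point behind the knob.

Call:
{"name": "move_arm", "arguments": {"deltas": [[0,[0,0,0.035],[0,0,2]],[0,[0.01,-0.03,0.07],[0,0,4]],[0,[0.02,-0.07,0.08],[0,0,6]],[0,[0.035,-0.115,0.08],[0,0,8.3]],[0,[0.05,-0.16,0.08],[0,0,8.3]],[0,[0.065,-0.205,0.08],[0,0,8.3]],[0,[0.08,-0.25,0.08],[0,0,8.3]],[0,[0.095,-0.29,0.08],[0,0,8.3]]]}}

```text
clock: 1.8
tcp_pos: [0.3717, 0.3235, 0.2907]
orientation: [0.098, 0.7, -0.098, 0.7]
contact_force: [1.2, 0.6, 0.4]
opening: 0.354
```

Call:
{"name": "move_arm", "arguments": {"deltas": [[0,[0.01,-0.045,0],[0,0,0]],[0,[0.02,-0.09,0],[0,0,0]],[0,[0.035,-0.135,0],[0,0,0]],[0,[0.045,-0.18,0],[0,0,0]],[0,[0.055,-0.225,0],[0,0,0]],[0,[0.065,-0.27,0],[0,0,0]],[0,[0.075,-0.31,0],[0,0,0]],[0,[0.08,-0.33,0],[0,0,0]]]}}

```text
clock: 2.6
tcp_pos: [0.452, -0.0099, 0.2911]
orientation: [0.099, 0.7, -0.099, 0.701]
contact_force: [0.7, 1.3, -0.2]
opening: 0.006
```

Call:
{"name": "move_arm", "arguments": {"deltas": [[0,[0,0,-0.04],[0,0,0]],[0,[0,0,-0.08],[0,0,0]],[0,[0,0,-0.1],[0,0,0]],[0,[0,0,-0.1],[0,0,0]]]}}

```text
clock: 3.0
tcp_pos: [0.4505, -0.0103, 0.1892]
orientation: [0.099, 0.701, -0.099, 0.699]
contact_force: [0.1, 0.1, 1.1]
opening: 0.007
```

```bash
cat > look.py <<'E'
from h import *
from bench import eyes,ctrl
import sys,cv2
P=np.load("P.npy");t=sys.argv[1]
def look(save=True):
    o=ctrl.get_obs();tp=R.from_euler('z',-P[2]).apply(o["tcp_pos"]-[P[0],P[1],0])
    print("tcp sel",tp.round(4),"F",o["contact_force"].round(1),"F sel",R.from_euler('z',-P[2]).apply(o["contact_force"]).round(1))
    ims=[];obs=[]
    for n,(x,y,w,h) in {"scene":(170,150,130,130),"side":(230,170,100,100)}.items():
        im=eyes.get_image(n);c=eyes.calibration(n);b=eyes.boxes_of("knob_mid",n)
        if b:obs.append((c,np.array(b[0]["position"]),b[0]["conf"]));print(n,b[0])
        ims.append(cv2.resize(im[y:y+h,x:x+w,::-1],(400,400),interpolation=cv2.INTER_CUBIC))
    for k in(obs,obs[:1],obs[1:]):
        if k:
            s=least_squares(lambda a:np.r_[tuple((proj(c,s2w(P,knob(*a)))-u)[0] for c,u,_ in k)],[0,0]);print("a,f",s.x.round(3),"res",s.fun.round(1))
    cv2.imwrite(f"pics/{t}.png",np.hstack(ims))
look()
E
python3 look.py l1
```

```text
tcp sel [-0.0906  0.039   0.1892] F [0.1 0.1 1.1] F sel [0.1 0.1 1.1]
scene {'position': [239.0, 188.9], 'conf': 0.72}
side {'position': [272.2, 207.1], 'conf': 0.66}
a,f [-0.31  -0.257] res [0.4 1.5 0.2 2.8]
a,f [-0.289 -0.303] res [0. 0.]
a,f [-0.481 -0.269] res [0. 0.]
```

View pics/l1.png

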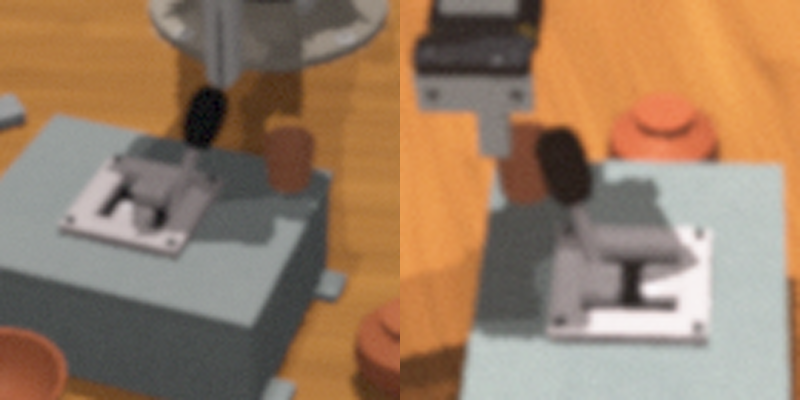

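The finger stands behind the knob with a clear gap: left crop knob (205,118), right crop knob (565,165), fingertip (492,150). Now pushing forward.

Call:
{"name": "move_arm", "arguments": {"deltas": [[0,[0.01,-0.003,0],[0,0,0]],[0,[0.02,-0.006,0],[0,0,0]],[0,[0.03,-0.008,0],[0,0,0]],[0,[0.037,-0.01,0],[0,0,0]],[0,[0.044,-0.012,0],[0,0,0]],[0,[0.05,-0.014,0],[0,0,0]],[0,[0.056,-0.015,0],[0,0,0]],[0,[0.056,-0.015,0],[0,0,0]]]}}

```text
clock: 4.0
tcp_pos: [0.5094, -0.0251, 0.1923]
orientation: [0.1, 0.699, -0.099, 0.701]
contact_force: [-0.6, -0.2, -0.2]
opening: 0.004
```

```bash
python3 look.py l2
```

```text
tcp sel [-0.0299  0.0409  0.1923] F [-0.6 -0.2 -0.2] F sel [-0.5 -0.4 -0.2]
scene {'position': [234.4, 194.5], 'conf': 0.59}
side {'position': [286.3, 208.5], 'conf': 0.62}
a,f [-0.293 -0.046] res [-0.6  1.4 -1.   0.1]
a,f [-0.287 -0.084] res [0. 0.]
a,f [-0.298 -0.03 ] res [ 0. -0.]
```

View pics/l2.png

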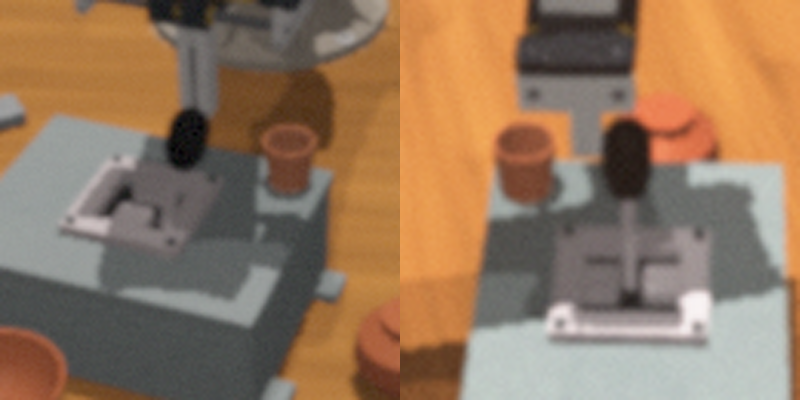

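The lever is almost at the cross channel: in the right crop the stem at (628,240) lines up with the channel at (632,285), f ≈ -0.035. A small nudge should finish it.

Call:
{"name": "move_arm", "arguments": {"deltas": [[0,[0.002,-0.001,0],[0,0,0]],[0,[0.005,-0.001,0],[0,0,0]],[0,[0.005,-0.001,0],[0,0,0]],[0,[0.005,-0.001,0],[0,0,0]]]}}

```text
clock: 4.6
tcp_pos: [0.5138, -0.0258, 0.1925]
orientation: [0.1, 0.699, -0.098, 0.701]
contact_force: [-1.2, -0.2, 0.7]
opening: 0.003
```

```bash
python3 look.py l3
```

```text
tcp sel [-0.0255  0.0414  0.1925] F [-1.2 -0.2  0.7] F sel [-1.1 -0.5  0.7]
scene {'position': [232.5, 198.6], 'conf': 0.6}
side {'position': [288.8, 207.5], 'conf': 0.8}
a,f [-0.302  0.015] res [ 0.4 -0.2  0.3  0.9]
a,f [-0.299  0.023] res [ 0. -0.]
a,f [-0.343  0.009] res [ 0. -0.]
```

Call:
{"name": "move_arm", "arguments": {"deltas": [[0,[-0.012,0.0035,0],[0,0,0]],[0,[-0.024,0.007,0],[0,0,0]],[0,[-0.024,0.007,0],[0,0,0]],[0,[-0.02,0.022,0],[0,0,0]],[0,[-0.016,0.038,0],[0,0,0]],[0,[-0.011,0.053,0],[0,0,0]],[0,[-0.011,0.053,0],[0,0,0]]]}}

```text
clock: 5.5
tcp_pos: [0.5037, 0.0303, 0.1923]
orientation: [0.098, 0.699, -0.097, 0.701]
contact_force: [-0.2, -0.2, -0.3]
opening: 0.003
```

Call:
{"name": "move_arm", "arguments": {"deltas": [[0,[0.015,-0.004,0],[0,0,0]],[0,[0.03,-0.008,0],[0,0,0]],[0,[0.044,-0.012,0],[0,0,0]],[0,[0.048,-0.014,0],[0,0,0]],[0,[0.048,-0.014,0],[0,0,0]]]}}

```text
clock: 6.0
tcp_pos: [0.5518, 0.0157, 0.192]
orientation: [0.098, 0.699, -0.098, 0.701]
contact_force: [-0.4, -0.3, 0.2]
opening: 0.005
```

```bash
python3 look.py l4
```

```text
tcp sel [-0.0003  0.0917  0.192 ] F [-0.4 -0.3  0.2] F sel [-0.3 -0.4  0.2]
scene {'position': [231.7, 194.2], 'conf': 0.67}
side {'position': [288.7, 207.6], 'conf': 0.69}
a,f [-0.267 -0.013] res [-0.2  2.2 -1.4  1.6]
a,f [-0.251 -0.063] res [-0.  0.]
a,f [-0.338  0.008] res [0. 0.]
```

View pics/l4.png

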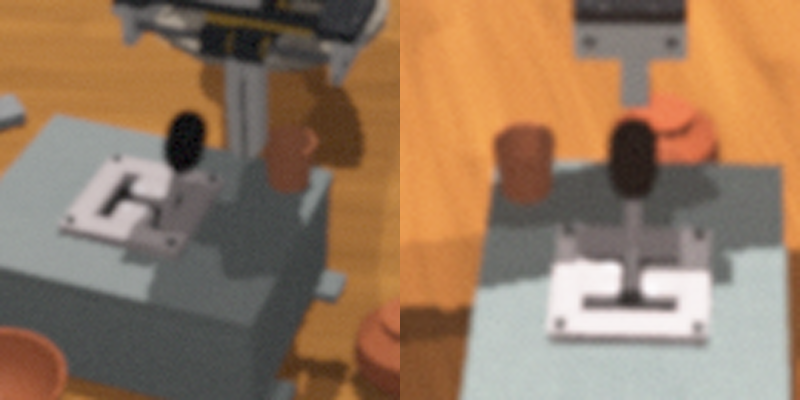

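The stem lines up with the cross channel (right crop: stem (632,240), channel (632,290)) and the finger is to the left of the knob. Now pushing right.

Call:
{"name": "move_arm", "arguments": {"deltas": [[0,[-0.003,-0.011,0],[0,0,0]],[0,[-0.006,-0.022,0],[0,0,0]],[0,[-0.0095,-0.033,0],[0,0,0]],[0,[-0.0125,-0.044,0],[0,0,0]],[0,[-0.0155,-0.055,0],[0,0,0]],[0,[-0.019,-0.066,0],[0,0,0]],[0,[-0.022,-0.077,0],[0,0,0]],[0,[-0.023,-0.081,0],[0,0,0]]]}}

```text
clock: 7.0
tcp_pos: [0.5276, -0.0662, 0.1923]
orientation: [0.099, 0.699, -0.097, 0.701]
contact_force: [-0.1, 1.0, 0.7]
opening: 0.005
```

```bash
python3 look.py l5
```

```text
tcp sel [-0.0012  0.0064  0.1923] F [-0.1  1.   0.7] F sel [-0.4  1.   0.7]
scene {'position': [353.2, 203.5], 'conf': 0.73}
side {'position': [286.9, 219.2], 'conf': 0.73}
a,f [-1.29  -0.326] res [-75.2  25.5 -15.6  -3. ]
a,f [-1.306 -0.46 ] res [-75.7  21.6]
a,f [ 0.02  -0.011] res [-0.  0.]
```

View pics/l5.png

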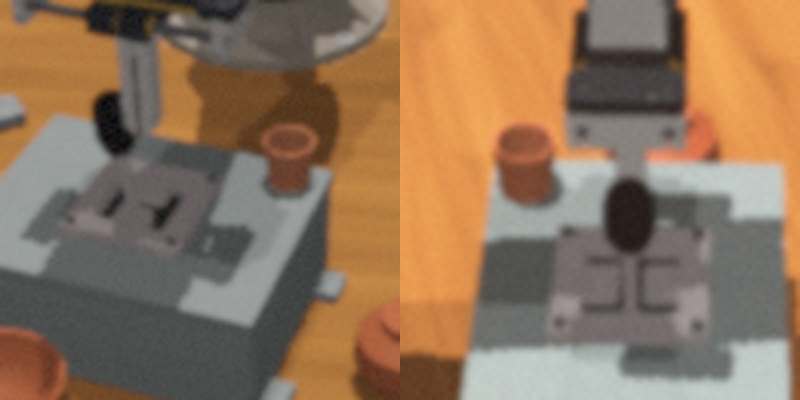

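The knob is well across (left crop (115,125), right crop (630,215)). I'll push the last part to the right stop slowly and watch the force.

Call:
{"name": "move_arm", "arguments": {"deltas": [[0,[-0.001,-0.004,0],[0,0,0]],[0,[-0.002,-0.008,0],[0,0,0]],[0,[-0.003,-0.011,0],[0,0,0]],[0,[-0.003,-0.011,0],[0,0,0]]]}}

```text
clock: 7.6
tcp_pos: [0.525, -0.076, 0.1922]
orientation: [0.099, 0.699, -0.097, 0.701]
contact_force: [0.2, 1.5, -0.6]
opening: 0.01
```

Call:
{"name": "move_arm", "arguments": {"deltas": [[0,[-0.0005,-0.002,0],[0,0,0]],[0,[-0.001,-0.004,0],[0,0,0]],[0,[-0.001,-0.004,0],[0,0,0]],[0,[-0.001,-0.004,0],[0,0,0]]]}}

```text
clock: 8.0
tcp_pos: [0.5239, -0.08, 0.1922]
orientation: [0.099, 0.699, -0.097, 0.701]
contact_force: [-0.2, 1.7, -0.5]
opening: 0.008
```

```bash
python3 look.py l6
```

```text
tcp sel [-0.001  -0.008   0.1922] F [-0.2  1.7 -0.5] F sel [-0.7  1.6 -0.5]
scene {'position': [202.0, 189.2], 'conf': 0.71}
side {'position': [285.2, 226.0], 'conf': 0.66}
a,f [ 0.195 -0.024] res [1.4 0.2 0.5 1.6]
a,f [ 0.221 -0.03 ] res [0. 0.]
a,f [ 0.164 -0.033] res [0. 0.]
```

Call:
{"name": "move_arm", "arguments": {"deltas": [[0,[-0.0005,-0.002,0],[0,0,0]],[0,[-0.001,-0.003,0],[0,0,0]],[0,[-0.001,-0.003,0],[0,0,0]]]}}

```text
clock: 8.5
tcp_pos: [0.5229, -0.0831, 0.1922]
orientation: [0.099, 0.699, -0.097, 0.701]
contact_force: [0.2, 1.3, -0.1]
opening: 0.006
```

Call:
{"name": "move_arm", "arguments": {"deltas": [[0,[-0.0005,-0.002,0],[0,0,0]],[0,[-0.001,-0.003,0],[0,0,0]],[0,[-0.001,-0.003,0],[0,0,0]]]}}

```text
clock: 8.8
tcp_pos: [0.5219, -0.0864, 0.1922]
orientation: [0.099, 0.699, -0.097, 0.701]
contact_force: [0.4, 1.5, -0.5]
opening: 0.006
```

Call:
{"name": "move_arm", "arguments": {"deltas": [[0,[-0.0005,-0.002,0],[0,0,0]],[0,[-0.001,-0.003,0],[0,0,0]],[0,[-0.001,-0.003,0],[0,0,0]]]}}

```text
clock: 9.1
tcp_pos: [0.5209, -0.0895, 0.1922]
orientation: [0.099, 0.699, -0.097, 0.701]
contact_force: [1.6, 1.5, -0.4]
opening: 0.008
```

```bash
python3 look.py l7
```

```text
tcp sel [-0.0013 -0.0179  0.1922] F [ 1.6  1.5 -0.4] F sel [ 1.1  1.9 -0.4]
scene {'position': [200.2, 190.9], 'conf': 0.68}
side {'position': [286.6, 229.1], 'conf': 0.57}
a,f [ 0.231 -0.001] res [ 0.4 -0.7  0.5  0.4]
a,f [0.229 0.018] res [0. 0.]
a,f [ 0.224 -0.01 ] res [-0.  0.]
```

View pics/l7.png

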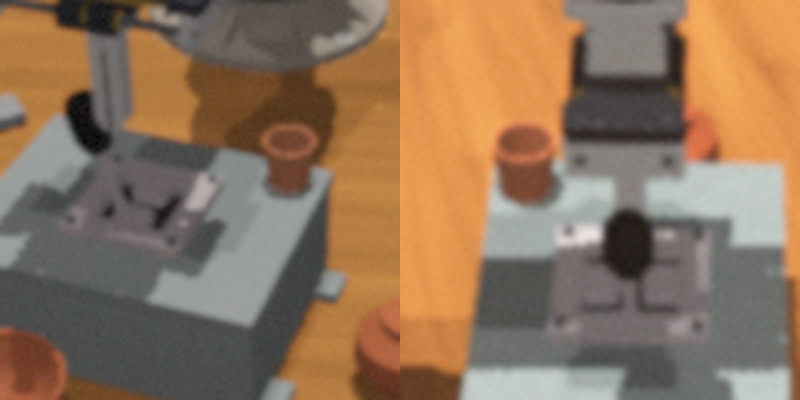

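The knob is near the right stop (left crop (90,122), right crop (628,243)). The force is still only about 2 N, so I'll keep going in small steps.

Call:
{"name": "move_arm", "arguments": {"deltas": [[0,[-0.0005,-0.002,0],[0,0,0]],[0,[-0.001,-0.003,0],[0,0,0]],[0,[-0.001,-0.003,0],[0,0,0]]]}}

```text
clock: 9.6
tcp_pos: [0.52, -0.0919, 0.1922]
orientation: [0.099, 0.699, -0.097, 0.701]
contact_force: [1.8, 6.8, -1.7]
opening: 0.006
```

```bash
python3 look.py l8
```

```text
tcp sel [-0.0015 -0.0205  0.1922] F [ 1.8  6.8 -1.7] F sel [-0.1  7.1 -1.7]
scene {'position': [198.7, 190.9], 'conf': 0.78}
side {'position': [289.0, 230.8], 'conf': 0.57}
a,f [0.252 0.025] res [-0.1  0.3 -0.2 -0.1]
a,f [0.255 0.017] res [-0.  0.]
a,f [0.254 0.028] res [-0.  0.]
```

The right stop is reached (7 N, a ≈ 0.25, f ≈ 0.02). I'll back off to the left and go round behind the knob.

Call:
{"name": "move_arm", "arguments": {"deltas": [[0,[0.002,0.008,0],[0,0,0]],[0,[0.004,0.0145,0],[0,0,0]],[0,[0.004,0.0145,0],[0,0,0]],[0,[-0.014,0.0195,0],[0,0,0]],[0,[-0.032,0.0245,0],[0,0,0]],[0,[-0.049,0.0295,0],[0,0,0]],[0,[-0.049,0.0295,0],[0,0,0]]]}}

```text
clock: 10.5
tcp_pos: [0.4694, -0.062, 0.1922]
orientation: [0.099, 0.7, -0.097, 0.701]
contact_force: [-0.4, 0.6, -0.2]
opening: 0.006
```

Call:
{"name": "move_arm", "arguments": {"deltas": [[0,[-0.003,-0.012,0],[0,0,0]],[0,[-0.006,-0.024,0],[0,0,0]],[0,[-0.01,-0.035,0],[0,0,0]],[0,[-0.01,-0.035,0],[0,0,0]]]}}

```text
clock: 10.9
tcp_pos: [0.459, -0.0994, 0.1921]
orientation: [0.1, 0.699, -0.098, 0.701]
contact_force: [-0.1, 0.5, 0.4]
opening: 0.006
```

```bash
python3 look.py l9
```

```text
tcp sel [-0.0582 -0.0443  0.1921] F [-0.1  0.5  0.4] F sel [-0.3  0.5  0.4]
scene {'position': [215.0, 233.3], 'conf': 0.58}
side {'position': [285.3, 228.6], 'conf': 0.54}
a,f [-0.202  0.372] res [  1.8 -20.4  25.6 -13.4]
a,f [-0.329  0.658] res [0. 0.]
a,f [ 0.214 -0.03 ] res [0. 0.]
```

View pics/l9.png

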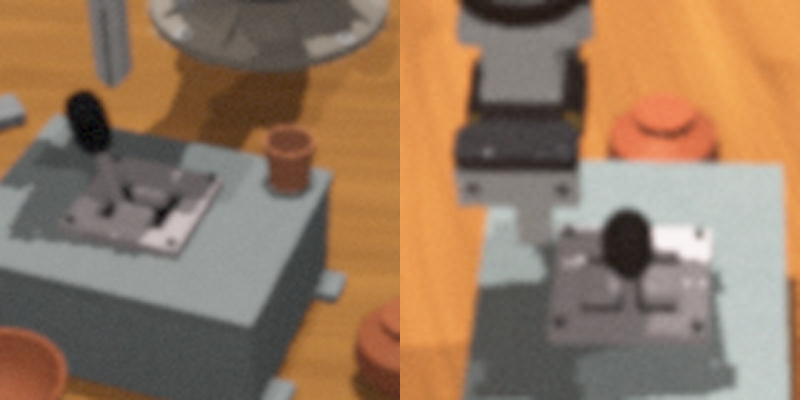

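The finger is behind the knob, which stands right in the cross channel: left crop knob (90,122) with the stem in the right leg, right crop knob (628,243). Now pushing forward.

Call:
{"name": "move_arm", "arguments": {"deltas": [[0,[0.011,-0.003,0],[0,0,0]],[0,[0.022,-0.006,0],[0,0,0]],[0,[0.032,-0.008,0],[0,0,0]],[0,[0.04,-0.01,0],[0,0,0]],[0,[0.048,-0.012,0],[0,0,0]],[0,[0.056,-0.014,0],[0,0,0]],[0,[0.063,-0.016,0],[0,0,0]],[0,[0.063,-0.016,0],[0,0,0]]]}}

```text
clock: 11.9
tcp_pos: [0.5234, -0.1131, 0.192]
orientation: [0.099, 0.7, -0.097, 0.701]
contact_force: [-1.2, 0.4, 0.5]
opening: 0.003
```

Call:
{"name": "move_arm", "arguments": {"deltas": [[0,[0.003,-0.001,0],[0,0,0]],[0,[0.005,-0.001,0],[0,0,0]],[0,[0.005,-0.001,0],[0,0,0]]]}}

```text
clock: 12.2
tcp_pos: [0.5285, -0.1141, 0.192]
orientation: [0.099, 0.7, -0.097, 0.701]
contact_force: [-0.8, 0.5, -1.3]
opening: 0.004
```

```bash
python3 look.py l10
```

```text
tcp sel [ 0.0127 -0.0395  0.192 ] F [-0.8  0.5 -1.3] F sel [-0.9  0.2 -1.3]
scene {'position': [194.2, 199.1], 'conf': 0.81}
side {'position': [302.4, 230.7], 'conf': 0.54}
a,f [0.235 0.224] res [ 0.2  0.8 -0.6  0.2]
a,f [0.244 0.209] res [ 0. -0.]
a,f [0.23  0.233] res [0. 0.]
```

Moving well. I'll continue to the end stop in small steps.

Call:
{"name": "move_arm", "arguments": {"deltas": [[0,[0.002,-0.0005,0],[0,0,0]],[0,[0.004,-0.001,0],[0,0,0]],[0,[0.004,-0.001,0],[0,0,0]]]}}

```text
clock: 12.7
tcp_pos: [0.5326, -0.1151, 0.1921]
orientation: [0.099, 0.7, -0.097, 0.701]
contact_force: [-1.3, -0.4, -1.3]
opening: 0.003
```

Call:
{"name": "move_arm", "arguments": {"deltas": [[0,[0.002,-0.0005,0],[0,0,0]],[0,[0.003,-0.001,0],[0,0,0]],[0,[0.003,-0.001,0],[0,0,0]]]}}

```text
clock: 13.0
tcp_pos: [0.5357, -0.1161, 0.192]
orientation: [0.099, 0.7, -0.097, 0.701]
contact_force: [-1.3, 0.6, -0.8]
opening: 0.008
```

```bash
python3 look.py l11
```

```text
tcp sel [ 0.0202 -0.0395  0.192 ] F [-1.3  0.6 -0.8] F sel [-1.4  0.2 -0.8]
side {'position': [305.8, 230.6], 'conf': 0.46}
a,f [0.217 0.287] res [-0.  0.]
a,f [0.217 0.287] res [-0.  0.]
```

Still no end-stop force, so a little further.

Call:
{"name": "move_arm", "arguments": {"deltas": [[0,[0.002,-0.0005,0],[0,0,0]],[0,[0.003,-0.001,0],[0,0,0]],[0,[0.003,-0.001,0],[0,0,0]]]}}

```text
clock: 13.5
tcp_pos: [0.5384, -0.117, 0.1919]
orientation: [0.099, 0.7, -0.097, 0.701]
contact_force: [-3.2, 0.7, -0.5]
opening: 0.003
```

Call:
{"name": "move_arm", "arguments": {"deltas": [[0,[0.002,-0.0005,0],[0,0,0]],[0,[0.003,-0.001,0],[0,0,0]],[0,[0.003,-0.001,0],[0,0,0]]]}}

```text
clock: 13.8
tcp_pos: [0.5409, -0.1178, 0.1915]
orientation: [0.099, 0.7, -0.097, 0.7]
contact_force: [-4.5, 2.1, -0.7]
opening: 0.002
```

Call:
{"name": "move_arm", "arguments": {"deltas": [[0,[0.002,-0.0005,0],[0,0,0]],[0,[0.004,-0.001,0],[0,0,0]],[0,[0.004,-0.001,0],[0,0,0]]]}}

```text
clock: 14.1
tcp_pos: [0.544, -0.1185, 0.1909]
orientation: [0.099, 0.701, -0.097, 0.699]
contact_force: [-9.2, 3.9, -1.2]
opening: 0.005
```

```bash
python3 look.py l12
```

```text
tcp sel [ 0.0288 -0.0395  0.1909] F [-9.2  3.9 -1.2] F sel [-9.9  1.2 -1.2]
scene {'position': [194.2, 203.3], 'conf': 0.6}
side {'position': [307.4, 232.1], 'conf': 0.49}
a,f [0.222 0.302] res [-1.   0.6 -0.7 -1.1]
a,f [0.21  0.291] res [-0. -0.]
a,f [0.24  0.313] res [-0.  0.]
```

View pics/l12.png

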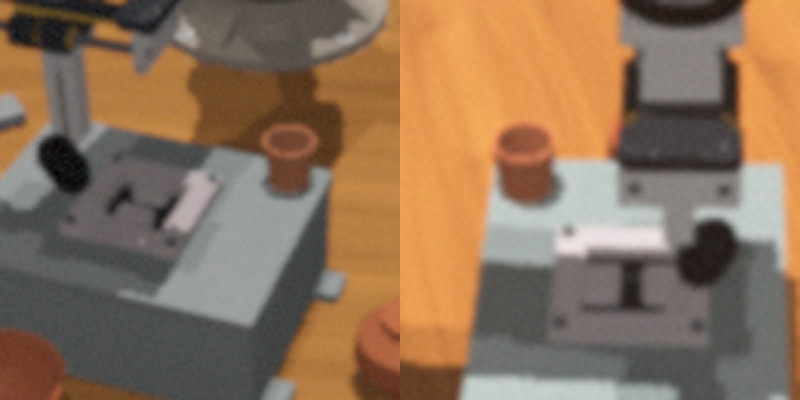

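The lever is home in the far right slot: left crop knob (62,163), right crop knob (708,250), 10 N against the stop. I'll back straight off and then rise.

Call:
{"name": "move_arm", "arguments": {"deltas": [[0,[-0.015,0.004,0],[0,0,0]],[0,[-0.035,0.01,0],[0,0,0]],[0,[-0.055,0.015,0],[0,0,0]],[0,[-0.07,0.02,0.01],[0,0,0]],[0,[-0.075,0.02,0.05],[0,0,0]],[0,[-0.075,0.02,0.09],[0,0,0]],[0,[-0.075,0.02,0.12],[0,0,0]],[0,[-0.075,0.02,0.12],[0,0,0]]]}}

```text
clock: 15.1
tcp_pos: [0.4712, -0.0989, 0.315]
orientation: [0.1, 0.699, -0.096, 0.702]
contact_force: [-0.0, -0.6, -0.7]
opening: 0.002
```

```bash
python3 look.py l13
```

```text
tcp sel [-0.0466 -0.0405  0.315 ] F [-0.  -0.6 -0.7] F sel [ 0.1 -0.6 -0.7]
scene {'position': [192.7, 201.1], 'conf': 0.81}
side {'position': [305.4, 230.9], 'conf': 0.74}
a,f [0.237 0.269] res [ 0.5  1.  -0.8  0.5]
a,f [0.254 0.249] res [ 0. -0.]
a,f [0.224 0.281] res [-0.  0.]
```

View pics/l13.png

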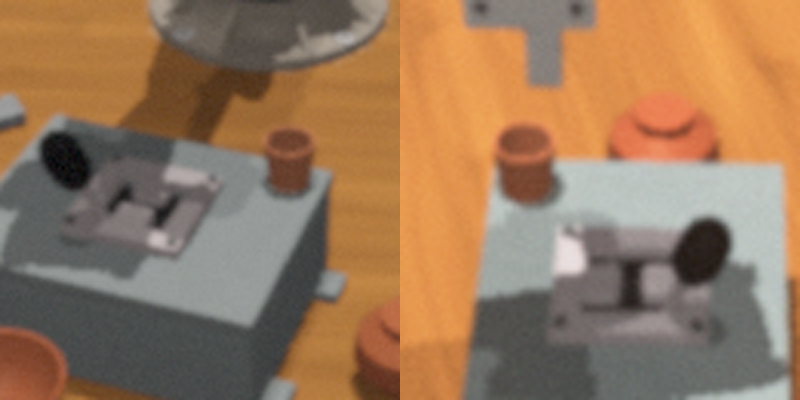

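The knob stays in the far right slot with the hand clear. I'll check the angle more precisely with the dark-blob centroid, using the saved initial pictures (a=-0.26, f=-0.28) as a reference.

```bash
python3 - <<'E'
from h import *
from bench import eyes
import cv2
P=np.load("P.npy");C={n:eyes.calibration(n) for n in("scene","side")}
def cen(im,guess):
    m=((im.max(2)<60)*255).astype(np.uint8)
    n,l,st,ce=cv2.connectedComponentsWithStats(m)
    i=min((k for k in range(1,n) if st[k,4]>40),key=lambda k:np.hypot(*(ce[k]-guess)));return ce[i],st[i]
tests={"start":[(cv2.imread(f"pics/{n}0.png")) for n in C],"now":[eyes.get_image(n)[:,:,::-1] for n in C]}
cv2.imwrite("pics/fin_scene.png",tests["now"][0]);cv2.imwrite("pics/fin_side.png",tests["now"][1])
G={"start":[(236,188),(271,211)],"now":[(191.5,202),(305.5,232.5)]}
for t in tests:
    u=[cen(im,g) for im,g in zip(tests[t],G[t])];print(t,[(a.round(1).tolist(),b.tolist()) for a,b in u])
    for w in([0,1],[0],[1]):
        s=least_squares(lambda a:np.r_[tuple((proj(C[n],s2w(P,knob(*a)))-u[i][0])[0] for i,n in enumerate(C) if i in w)],[0,0]);print(w,s.x.round(3),s.fun.round(1))
for f in(.22,.25,.28):print(f,[proj(C[n],s2w(P,knob(.26,f))).round(1).tolist() for n in C])
for n,t in(("scene","test_cup"),("scene","orange_beaker"),("scene","clay_jar"),("scene","tea_bowl"),):
    eyes_b=eyes.boxes_of(t,n);print(t,eyes_b[:1])
E
```

```text
start [([236.1, 188.0], [231, 179, 12, 19, 164]), ([270.6, 211.4], [265, 203, 12, 17, 149])]
[0, 1] [-0.246 -0.282] [0.1 0.3 0.  0.4]
[0] [-0.241 -0.291] [ 0. -0.]
[1] [-0.263 -0.283] [0. 0.]
now [([191.3, 201.9], [183, 193, 17, 19, 228]), ([304.9, 232.9], [298, 226, 14, 15, 150])]
[0, 1] [0.267 0.269] [ 0.1  0.3 -0.2  0.1]
[0] [0.272 0.263] [0. 0.]
[1] [0.264 0.272] [0. 0.]
0.22 [[[193.0, 199.7]], [[301.5, 232.2]]]
0.25 [[[192.3, 201.2]], [[303.5, 232.5]]]
0.28 [[[191.6, 202.7]], [[305.3, 232.8]]]
test_cup [{'position': [189.6, 202.1], 'conf': 0.64}]
orange_beaker [{'position': [106.4, 223.0], 'conf': 0.83}]
clay_jar [{'position': [303.9, 265.4], 'conf': 0.63}]
tea_bowl [{'position': [167.1, 277.5], 'conf': 0.85}]
```

```bash
python3 -c "
from bench import ticket;print(ticket.hand_in())"
```

```text
the job is handed in; nothing more can be done
None
```

The lever is in the third slot (far right), and I handed the job in with the hand up and clear at about 15 s of the 64 s allowed.

**Route:** with closed fingertips I pushed the knob forward out of the near left slot to the cross channel. I then pushed it right until it met the stop (about 7 N), and forward from behind until it met the end stop (about 10 N). I backed straight off and rose. No look showed the lever in the near right slot, and I never lifted the knob.

**Last checks, hand clear:**
- **Lever angle:** the knob's centre in both cameras gave a sideways tilt of about 0.267 and a forward tilt of about 0.269. Home is 0.26 and 0.28. The same method read the start pose as -0.246 and -0.282, so the forward tilt agrees within measuring error.
- **Disagreement:** the network's own knob positions gave a looser forward tilt, 0.25 from the scene camera and 0.28 from the side camera.
- **Force on the hand:** under 1 N.
- **Things around it:** in the final crops the cup stands where it was and what shows of the jar and bowl looks unmoved. The network put the beaker and bowl within about 1 px of their first positions and the jar within about 4 px. It mistook the knob for the cup in that last call, so the cup rests on the picture alone. I did not re-check the wood rib, brush or glaze jar, and the arm did not go near them after the first high travel.

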